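# Hold the dust port half open for a suction check

### The job

Set up the dust extraction for a suction check: first turn the damper lever to the long middle mark of its scale and let go of it, then slide the sprung shutter of the dust port to half of its travel and hold it there against its spring. Finish while still holding the shutter half open, since it springs shut when released, and leave the other things on the bench where they lie.

Things in the scene. Friction and masses are not known exactly. Their poses are not given: they have to be found in the camera images.
- dust_port: Dust port: low grey box (foot 136 x 216 mm) fixed to the bench. Origin: centre of its underside, z up; deck at 50 mm. Between two guide rails (along y at x = +-44 mm, 61 mm high) a plate, the shutter, covers a slot and opens along the box's +y. Spring barrel (68 mm high) at x = 0, y = +35 to +98 mm. Scale of five marks 12.5 mm apart beside the -x rail, the middle (half) one longer; a finger on the shutter points at it.
- shutter_knob (a point): Point on the axis of the shutter's knob at the height to grip, 81 mm above the bench. The knob is an upright black round post, 20 mm in diameter, from 57 to 98 mm above the bench, standing on the middle of the shutter plate. Shut, it stands at (0, -50 mm) in the dust port's frame; at half travel at (0, -25 mm), fully open at (0, 0).
- shutter (a joint): Shutter travel in m: 0 shut, 0.025 half, 0.050 fully open (stop). It grows as the knob moves along the dust port's +y. A spring always pushes it shut, with about 3.3 N when shut, 6.5 N at half, 9.8 N fully open.
- damper: Damper: a square grey housing (foot 165 x 165 mm, 41 mm high) fixed to the bench, with a lever on top that turns about an upright spindle, and a scale of five black marks round it. Origin on its underside, 75 mm from the +x edge and 90 mm from the -x edge of the foot, midway in y, z up.
- lever_pivot (a point): Point on the lever's upright turning axis, at the height of point lever_knob (81 mm above the bench); it lies at (+40 mm, 0) in the damper's frame.
- lever_knob (a point): Point on the axis of the lever's knob at the height to grip, 81 mm above the bench. The knob is an upright black round post, 21 mm in diameter, from 56 to 97 mm above the bench, at 80 mm from the turning axis at the end of a flat steel lever (top at 56 mm, pointed end beyond the knob).
- lever (a joint): Lever angle in rad, counter-clockwise seen from above: 0 at the first mark (lever points to the damper's -x +y diagonal), 0.785 at the long middle mark (lever points along the damper's -x), 1.571 at the last mark (-x -y diagonal). Stiff enough to stay where it is left; about 1.3 N at the knob moves it.
- machine_head_0: Bystander: tuning-machine head, 48 x 31 x 33 mm, loose, in front of the damper. Origin under its centre.
- hex_key_0: Bystander: black hex key, 24 x 77 x 4 mm, loose, in front of the dust port. Origin under its centre.
- sanding_block: Bystander: wooden sanding block, 46 x 70 x 24 mm, loose. Origin under its centre.
- wood_stick: Bystander: hardwood stick, 14 x 105 x 8 mm, loose. Origin under its centre.

How it is judged:
By the outcome, as a careful person would: the job done as asked, in the order asked, and still so for the second after the job is handed in, while the arm keeps its last pose, push and grip.
It also fails if it takes over 38 s, if anything falls off the work surface, if the arm or the gripper's body presses on something with over 40 N, if the wrist force passes 120 N, or if a joint passes its speed limit or range.

### The arm

A 7-joint arm with a two-finger parallel gripper is mounted at the origin on a cart in front of the work surface, level with it; the furniture and walls round the work are solid. World frame = base frame: x ahead of the robot, y to its left, z up, the work surface at z = 0. Lengths are in m, angles in rad, forces in N, time in s.
With the tool pointing down it reaches from about 0.425 to 0.825 m from the base axis. Payload 3.6 kg.
Tool frame: the origin (TCP) lies at the very end of the fingers, on their centre line; the grasp point (between the pads) lies robot.grasp_offset behind it (robot.grasp_offset is the distance from the TCP to the grasp point, in m); z points along the fingers, y is the line along which they close (so a half turn about z gives the same grasp; the last joint's range is limited). The gripper opens to 85 mm and grips with 20 to 120 N. Pads are 22 mm wide; open, the fingers measure 114 mm over their backs; the gripper's body (76 mm by 85 mm) begins 54 mm behind the grasp point. The pads swing forward as they close: fully open they stand 13 mm farther back than shut.
Start: joints at [-1.284, 0.615, -0.013, 1.423, 0.008, 1.103, -0.04], TCP at [0.2, 0.618, 0.231] pointing down, gripper open.
Joint ranges: [-3.12, 3.12], [-0.3, 2.06], [-1.34, 1.32], [0.26, 2.42], [-1.36, 4.5], [0.01, 1.98], [-2.84, 2.84]. Speed limits (rad/s): [2.79, 2.79, 3.14, 3.14, 3.14, 3.14, 3.14].

### API

Orientations are given as a unit quaternion [w, x, y, z].
In Python, from cell import get_state, viewer, ticket, robot gives the robot as it stands.
- The arm moves only by the tool arm_command, never from a script. Its argument "moves" is a list of rows, each an object with "linear": the shift along the tool's x, y, z in m, a list of three; "twist": the turn, a rotation vector about the tool's x, y, z in rad, a list of three; "grip": the opening, from -1 (shut) to 1 (fully open). In form: [{"linear": [dx, dy, dz], "twist": [wx, wy, wz], "grip": grip}, ...]. A call has exactly 5 rows; each row is the pose to reach, as a shift and turn from the pose commanded when the call began, along the tool's axes at that moment; what a row does not reach only later rows make up. A row lasts 1/8 s, in which the tool goes at most 62.5 mm and 10.7 degrees, less where a joint would pass 70% of its speed; a pose out of reach is approached as far as the arm can. A call with a gripper value outside its range is refused whole. The fingers move at their own pace and stop on an object; "force" is the grip in N (left out, the last holds). Time passes only in rows, so rows that repeat a pose let the fingers close, or fill a call up. It gives the time, the measured TCP pose, the force, the opening and the grip force at its end, in the units of the state.
- get_state(): the state, without advancing time (a new reading comes with each control period).
- viewer.read_camera(name): name is "scene" or "top"; returns a dict with "frame" (480x640x3 uint8, red, green, blue), "fovy" (degrees; the focal length in pixels is half the picture's height over the tangent of half this angle, whatever the lens; pixels are square), "cx", "cy" (the principal point, pixels), "R" (3x3) and "t" (3): a world point X has camera coordinates R X + t. Camera axes: x right, y down, z forward; pixel columns grow to the right and rows downward; lengths in m; the calibration is good to about 2 mm. A picture is of the moment at which its call begins. There is no depth.
- ticket.sign_off(): hands the job in; it is judged then, once.
The state is a dict: "time_s": time; "joints": joint angles; "qvel": joint speeds; "joint_efforts": joint torques, N m; "eef_pos": TCP position; "ee_rot": TCP orientation; "force": force on the tool from outside, world axes, zero at the start; "torque": the same for the moment, N m; "opening": finger opening in m; "grip_force": force on a finger pad.
Only numpy, scipy, OpenCV 4.12 (cv2) and the standard library are available. Lean on these libraries where they do the work, as an engineer would, in place of code of your own. Each camera call takes 0.05 s, during which the arm holds its last target. There are 200 camera calls.

## Working session

There is one attempt and no reset: what is moved stays moved. The work goes in short steps, Python scripts to look and compute and a tool call to move; the robot and the scene stay as the last step left them, time stands still between calls to the robot, and variables do not carry over. Pictures are saved under pics/ and viewed, at most 10 in all, crops included, and the job is handed in when it is done.

Besides the shell and the picture viewer there is one more tool, called after ">>>" as a command line: name --argument value ..., lists and objects as JSON in quotes. arm_command: Moves the arm, as the interface text tells. Its arguments: {"type":"object","properties":{"moves":{"type":"array"},"force":{"type":"number"}},"required":["moves"]}

```bash
mkdir -p pics; ls
python3 - <<'E'
from cell import get_state, viewer, ticket, robot
import cv2,numpy as np,pickle
print(get_state()); print(robot.grasp_offset)
for n in("scene","top"):
    c=viewer.read_camera(n); cv2.imwrite(f"pics/{n}0.png",c["frame"][:,:,::-1]); pickle.dump(c,open(f"{n}.pkl","wb"))
    print(n,c["fovy"],c["cx"],c["cy"],c["R"],c["t"])
E
```

```text
pics
{'time_s': 0.0, 'joints': array([-1.28450652,  0.61591958, -0.0126305 ,  1.42495584,  0.0080884 ,
        1.1033786 , -0.04037991]), 'qvel': array([ 3.93174505e-05,  8.56487203e-04, -1.20428596e-04,  2.15873947e-04,
        5.66249030e-04, -4.46824373e-04, -4.25018274e-04]), 'joint_efforts': array([ 7.03676815e-04, -4.69199717e+01,  2.59295180e-01, -1.71027392e+01,
        9.90808709e-03,  9.63444239e-03, -2.08590158e-07]), 'eef_pos': array([0.19975416, 0.61772018, 0.230119  ]), 'ee_rot': array([-1.93421417e-04,  1.55711904e-01,  9.87801649e-01, -1.29140972e-03]), 'force': array([-0.79043375,  0.27256314,  0.26794371]), 'torque': array([0.02322551, 0.00506748, 0.02113477]), 'grip_force': 0.0, 'opening': 0.0856671962844464}
0.0187
scene 50.28024163131953 316.7727757576075 236.81938863923352 [[-0.42187282 -0.90643213  0.02010286]
 [-0.58364142  0.25453801 -0.77108566]
 [ 0.69381987 -0.33703294 -0.636414  ]] [0.344645   0.32501679 0.57029228]
top 50.77910138546612 314.32100371505027 245.5013368312909 [[ 0.01702875 -0.99977585  0.0125807 ]
 [-0.990966   -0.01855009 -0.13282426]
 [ 0.13302786 -0.01020521 -0.99105976]] [0.13866344 0.53929787 0.90394752]
```

View pics/top0.png

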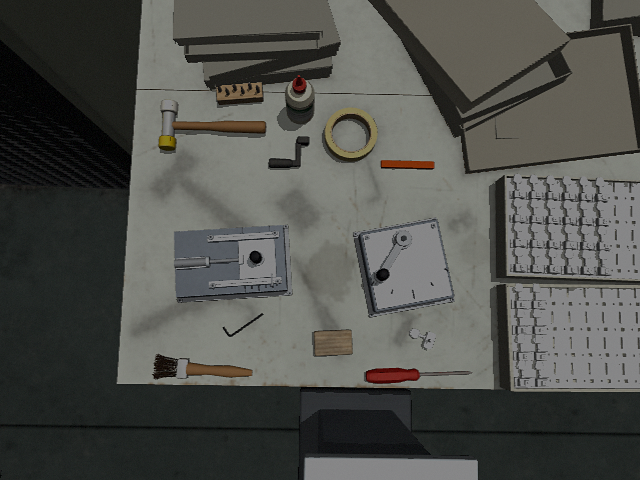

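View pics/scene0.png

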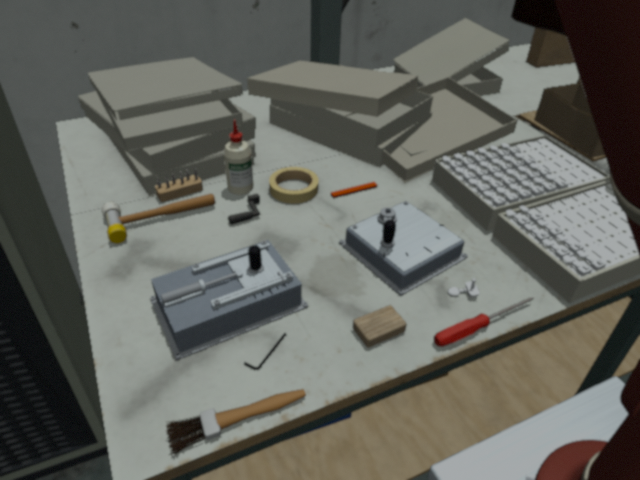

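The top view shows the dust port around (232,262) with its knob at (256,257). The damper is around (405,267), with its lever knob at (383,274) and pivot at (403,239). I'll zoom in for corners.

Run:
```python
import cv2,numpy as np
t=cv2.imread("pics/top0.png");s=cv2.imread("pics/scene0.png")
def z(i,x,y,w,h,k):
    return cv2.resize(np.clip(i[y:y+h,x:x+w].astype(float)*1.4,0,255).astype('uint8'),None,fx=k,fy=k,interpolation=cv2.INTER_CUBIC)
cv2.imwrite("pics/zt.png",np.vstack([z(t,165,215,140,95,5)[:, :],]))
a=z(t,168,218,130,90,6);b=z(t,348,212,110,110,5)
cv2.imwrite("pics/a.png",a);cv2.imwrite("pics/b.png",b)
```

```text
(no output)
```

View pics/a.png

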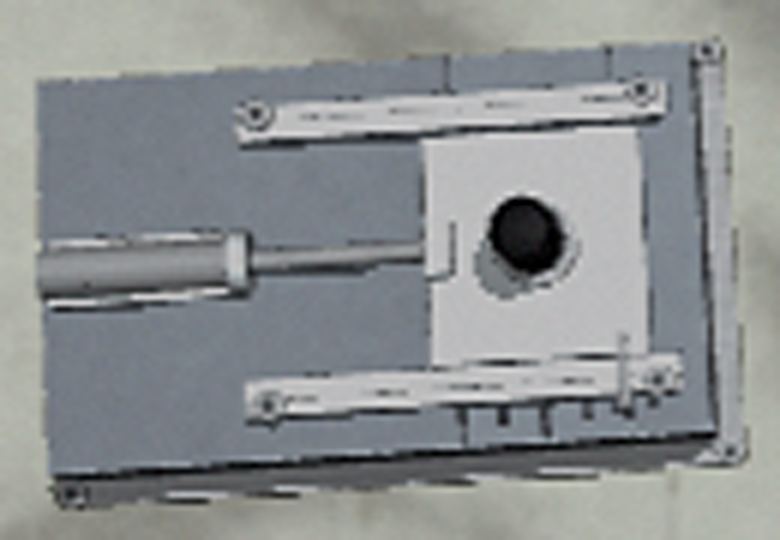

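View pics/b.png

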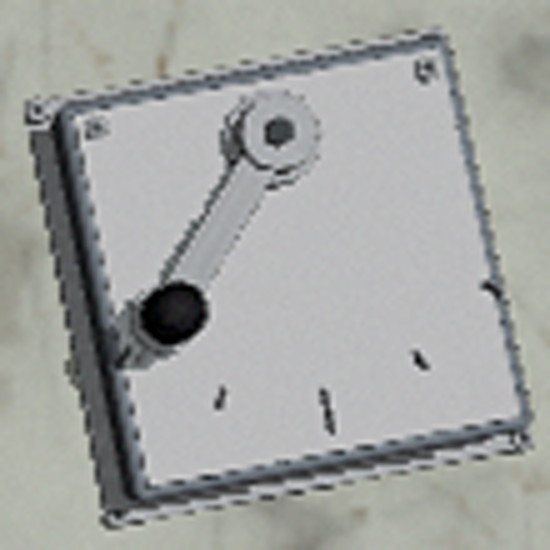

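The first crop shows the port with its +y towards image left, the knob at crop (524,235), rail bolts, and the scale marks below the lower rail with the long one at (546,418). The second shows the damper lever near the first mark, with the pivot at (279,131), knob at (174,313) and long mark at (327,410).

```bash
cat > h.py <<'E'
import numpy as np,pickle
from scipy.optimize import least_squares
def cam(n):
    c=pickle.load(open(n+".pkl","rb")); c["f"]=240/np.tan(np.radians(c["fovy"])/2); return c
T=cam("top");S=cam("scene")
def proj(c,X):
    p=np.atleast_2d(X)@c["R"].T+c["t"]; return p[:,:2]/p[:,2:]*c["f"]+[c["cx"],c["cy"]]
def ray(c,px,z):
    d=c["R"].T@np.array([(px[0]-c["cx"])/c["f"],(px[1]-c["cy"])/c["f"],1]);C=-c["R"].T@c["t"]
    return C+d*(z-C[2])/d[2]
def tri(a,b):
    return least_squares(lambda X:np.r_[proj(T,X)[0]-a,proj(S,X)[0]-b],[.6,0,.08])
def fit(loc,px):
    loc=np.array(loc,float);loc=loc/1000
    def w(p):
        c,s=np.cos(p[2]),np.sin(p[2]);return np.c_[p[0]+c*loc[:,0]-s*loc[:,1],p[1]+s*loc[:,0]+c*loc[:,1],loc[:,2]]
    r=least_squares(lambda p:(proj(T,w(p))-px).ravel(),[.5,0,0]);return r.x,r.fun.reshape(-1,2)
E
python3 - <<'E'
from h import *
np.set_printoptions(precision=4,suppress=True)
a=lambda *p:np.array(p)/6+[168,218]; b=lambda *p:np.array(p)/5+[348,212]
print("cams",-T["R"].T@T["t"],-S["R"].T@S["t"])
print("rail bolts",[ray(T,a(*p),.061) for p in((255,113),(640,90),(268,403),(657,378))])
kn=ray(T,a(526,236),.0775);print("sk",kn,tri(a(526,236),(255,257.)).x)
print("long mark base",ray(T,a(546,418),.05), "finger",ray(T,a(624,370),.06))
print("corners foot",[ray(T,a(*p),.004) for p in((708,48),(730,452),(72,493))])
p,f=fit([(0,-50,77.5),(68,-108,3),(-68,-108,3),(-68,108,3),(68,108,50)],[a(526,236),a(718,40),a(746,460),a(52,506),a(38,80)]);print("port",p,f)
print("lk",ray(T,b(174,313),.0765),tri(b(174,313),(389,232.)).x,"piv",[ray(T,b(279,131),z) for z in(.056,.065)])
p,f=fit([(75,82.5,3),(75,-82.5,3),(-90,-82.5,3),(-90,82.5,3)],[b(25,100),b(448,25),b(532,450),b(108,530)]);print("damper",p,f)
c,s=np.cos(p[2]),np.sin(p[2]);print("piv",p[0]+.04*c,p[1]+.04*s)
print("marks",[ray(T,b(*q),.041) for q in((222,397),(327,410),(420,358),(490,287))])
E
```

```text
cams [0.4118 0.1579 0.9658] [-0.0606  0.4219  0.6066]
rail bolts [array([0.5455, 0.3362, 0.061 ]), array([0.5547, 0.2207, 0.061 ]), array([0.4586, 0.3285, 0.061 ]), array([0.468 , 0.2132, 0.061 ])]
sk [0.508  0.2518 0.0775] [0.5076 0.2511 0.08  ]
long mark base [0.4561 0.2469 0.05  ] finger [0.4703 0.2232 0.06  ]
corners foot [array([0.5778, 0.2032, 0.004 ]), array([0.4486, 0.1931, 0.004 ]), array([0.4322, 0.3994, 0.004 ])]
port [0.503  0.3    0.0848] [[ 0.9365  0.4908]
 [ 1.0112  0.4168]
 [ 0.7243  1.0174]
 [ 2.0131  1.0901]
 [-4.5691 -3.0655]]
lk [0.4817 0.027  0.0765] [0.4814 0.0265 0.0763] piv [array([ 0.5504, -0.0144,  0.056 ]), array([ 0.549 , -0.0127,  0.065 ])]
damper [ 0.5105 -0.0224  0.1929] [[ 0.4091  0.2219]
 [-0.7493  0.7007]
 [ 0.3572 -0.1157]
 [-0.0292 -0.7549]]
piv 0.5497723339322867 -0.014715090410824935
marks [array([0.454 , 0.0043, 0.041 ]), array([ 0.45  , -0.0341,  0.041 ]), array([ 0.4696, -0.0684,  0.041 ]), array([ 0.4961, -0.0946,  0.041 ])]
```

```bash
cat > m.py <<'E'
import sys
from cell import get_state
import numpy as np
from scipy.spatial.transform import Rotation as Ro
def Rt(a):
    a=np.radians(a);c,s=np.cos(a),np.sin(a);return Ro.from_matrix(np.array([[-s,c,0],[c,s,0],[0,0,-1]]))
def plan(*tg):  # x,y,z,tool-y yaw deg
    s=get_state();q=s["ee_rot"];R=Ro.from_quat([*q[1:],q[0]])
    y=R.as_matrix()[:,1];print("t",round(s["time_s"],2),"pos",s["eef_pos"].round(4),"yaw",np.degrees(np.arctan2(y[1],y[0])).round(2),"F",s["force"].round(1),"op",round(s["opening"],4),s["grip_force"],"j",s["joints"].round(2))
    for t in tg:
        print(R.inv().apply(np.array(t[:3])-s["eef_pos"]).round(4),(R.inv()*Rt(t[3])).as_rotvec().round(4))
E
python3 -c "
from m import plan
plan((.4815,.0268,.2,58.7),(.4815,.0268,.064,58.7))"
```

```text
t 0.1 pos [0.1998 0.6178 0.2303] yaw 72.08 F [ 0.4  0.  -0.6] op 0.0853 0.0 j [-1.28  0.62 -0.01  1.42  0.01  1.1  -0.04]
[-0.4499 -0.4756  0.0314] [-0.0023  0.0003  0.2336]
[-0.4499 -0.4753  0.1674] [-0.0023  0.0003  0.2336]
```

>>> arm_command --moves '[{"linear":[-0.03,-0.03,0],"twist":[0,0,0],"grip":0.2},{"linear":[-0.07,-0.075,0],"twist":[0,0,0],"grip":0.2},{"linear":[-0.11,-0.118,0],"twist":[0,0,0],"grip":0.2},{"linear":[-0.15,-0.16,0],"twist":[0,0,0],"grip":0.2},{"linear":[-0.19,-0.2,0],"twist":[0,0,0],"grip":0.2}]'

```text
time_s: 0.72
eef_pos: [0.3198, 0.3676, 0.2311]
ee_rot: [-0.0, 0.156, 0.988, -0.0]
force: [0.5, 0.9, 0.6]
opening: 0.051
grip_force: 0.0
```

>>> arm_command --moves '[{"linear":[-0.04,-0.042,0],"twist":[0,0,0],"grip":0.2},{"linear":[-0.08,-0.084,0],"twist":[0,0,0.05],"grip":0.2},{"linear":[-0.12,-0.126,0],"twist":[0,0,0.1],"grip":0.2},{"linear":[-0.16,-0.168,0],"twist":[0,0,0.15],"grip":0.2},{"linear":[-0.2,-0.21,0],"twist":[0,0,0.2336],"grip":0.2}]'

```text
time_s: 1.35
eef_pos: [0.4453, 0.1066, 0.2312]
ee_rot: [-0.0, 0.271, 0.963, 0.0]
force: [0.2, 0.9, -0.1]
opening: 0.0507
grip_force: 0.0
```

```bash
python3 -c "
from m import plan
plan((.4815,.0268,.15,58.7),(.4815,.0268,.064,58.7))"
```

```text
t 1.35 pos [0.4453 0.1066 0.2312] yaw 58.56 F [ 0.2  0.9 -0.1] op 0.0507 0.0 j [-0.39  0.32  0.15  1.96 -0.06  0.87  0.81]
[-0.0725 -0.0492  0.0812] [ 0.0001 -0.0002 -0.0024]
[-0.0725 -0.0492  0.1672] [ 0.0001 -0.0002 -0.0024]
```

>>> arm_command --moves '[{"linear":[-0.03,-0.02,0.01],"twist":[0,0,0],"grip":0.2},{"linear":[-0.06,-0.035,0.03],"twist":[0,0,0],"grip":0.2},{"linear":[-0.0725,-0.049,0.05],"twist":[0,0,0],"grip":0.2},{"linear":[-0.0725,-0.049,0.07],"twist":[0,0,0],"grip":0.2},{"linear":[-0.0725,-0.049,0.08],"twist":[0,0,0],"grip":0.2}]'

```text
time_s: 1.98
eef_pos: [0.4806, 0.0286, 0.1501]
ee_rot: [-0.001, 0.27, 0.963, -0.0]
force: [0.3, 0.2, 0.5]
opening: 0.0511
grip_force: 0.0
```

```bash
python3 -c "
from m import plan
plan((.4815,.0268,.12,58.7),(.4815,.0268,.064,58.7))
from cell import viewer; import cv2
f=viewer.read_camera('scene')['frame'][:,:,::-1]
cv2.imwrite('pics/s1.png',cv2.resize(f[120:360,260:580],(800,600)))"
```

```text
t 1.98 pos [0.4806 0.0286 0.1501] yaw 58.67 F [0.3 0.2 0.5] op 0.0511 0.0 j [-0.21  0.47  0.15  2.   -0.11  0.68  1.03]
[-0.0018 -0.001   0.0301] [-0.0015 -0.002  -0.0005]
[-0.0019 -0.0009  0.0861] [-0.0015 -0.002  -0.0005]
```

View pics/s1.png

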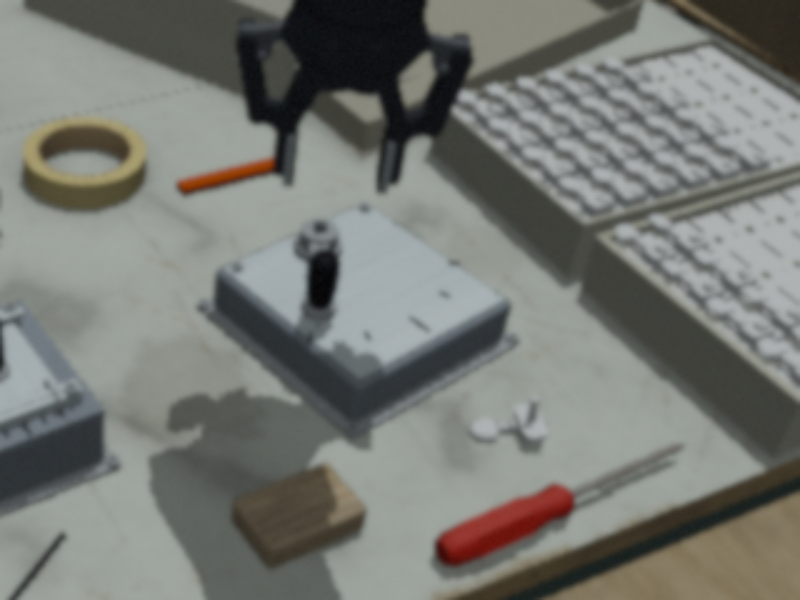

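The fingers (tips around crop (285,180) and (385,185)) straddle the lever knob, whose top is at (323,255). Descending now.

>>> arm_command --moves '[{"linear":[-0.002,-0.001,0.025],"twist":[0,0,0],"grip":0.2},{"linear":[-0.002,-0.001,0.05],"twist":[0,0,0],"grip":0.2},{"linear":[-0.002,-0.001,0.07],"twist":[0,0,0],"grip":0.2},{"linear":[-0.002,-0.001,0.085],"twist":[0,0,0],"grip":0.2},{"linear":[-0.002,-0.001,0.085],"twist":[0,0,0],"grip":0.2}]'

```text
time_s: 2.65
eef_pos: [0.4822, 0.0273, 0.0659]
ee_rot: [-0.001, 0.269, 0.963, -0.0]
force: [-0.0, 0.9, -0.9]
opening: 0.0513
grip_force: 0.0
```

>>> arm_command --moves '[{"linear":[0,0,0],"twist":[0,0,0],"grip":-0.3},{"linear":[0,0,0],"twist":[0,0,0],"grip":-0.6},{"linear":[0,0,0],"twist":[0,0,0],"grip":-0.8},{"linear":[0,0,0],"twist":[0,0,0],"grip":-0.8},{"linear":[0,0,0],"twist":[0,0,0],"grip":-0.8}]' --force 25

```text
time_s: 3.28
eef_pos: [0.4831, 0.027, 0.0672]
ee_rot: [0.001, 0.27, 0.963, 0.0]
force: [-0.6, 1.2, 7.0]
opening: 0.02
grip_force: 25.9
```

```bash
python3 -c "
from m import plan
import numpy as np
P=np.array([.5497,-.0147])
L=[]
for d in (8.46,16.92,25.4,33.8,42.3):
    a=np.radians(148.75+d);L.append((*(P+.08*np.array([np.cos(a),np.sin(a)])),.064,58.7+d))
plan(*L)"
```

```text
t 3.27 pos [0.4831 0.027  0.0672] yaw 58.7 F [-0.6  1.2  7. ] op 0.02 25.91487407684326 j [-0.17  0.61  0.11  2.07 -0.14  0.46  1.06]
[ 0.0006 -0.0129  0.0032] [ 0.001   0.0012 -0.1476]
[-0.002  -0.0244  0.0032] [ 0.0009  0.0013 -0.2953]
[-0.0063 -0.0355  0.0032] [ 0.0008  0.0014 -0.4433]
[-0.0121 -0.0456  0.0032] [ 0.0007  0.0014 -0.5899]
[-0.0194 -0.055   0.0032] [ 6.000e-04  1.500e-03 -7.383e-01]
```

>>> arm_command --moves '[{"linear":[0.0,-0.012,0],"twist":[0,0,-0.148],"grip":-0.8},{"linear":[-0.002,-0.024,0],"twist":[0,0,-0.295],"grip":-0.8},{"linear":[-0.0065,-0.0352,0],"twist":[0,0,-0.443],"grip":-0.8},{"linear":[-0.0125,-0.0455,0],"twist":[0,0,-0.59],"grip":-0.8},{"linear":[-0.0198,-0.055,0],"twist":[0,0,-0.738],"grip":-0.8}]'

```text
time_s: 3.9
eef_pos: [0.4727, -0.0291, 0.0672]
ee_rot: [0.002, -0.099, 0.995, 0.001]
force: [1.3, 3.6, 3.2]
opening: 0.0205
grip_force: 25.7
```

>>> arm_command --moves '[{"linear":[0,0,0],"twist":[0,0,0],"grip":-0.8},{"linear":[0,0,0],"twist":[0,0,0],"grip":-0.8},{"linear":[0,0,0],"twist":[0,0,0],"grip":-0.8},{"linear":[0,0,0],"twist":[0,0,0],"grip":-0.8},{"linear":[0,0,0],"twist":[0,0,0],"grip":-0.8}]'

```text
time_s: 4.53
eef_pos: [0.4726, -0.0297, 0.0672]
ee_rot: [0.002, -0.095, 0.995, -0.0]
force: [1.5, 0.8, 5.4]
opening: 0.0201
grip_force: 25.9
```

```bash
python3 -c "
from m import plan
import numpy as np
plan((.4712,-.0300,.064,101))
from cell import get_state
d=get_state()['eef_pos'][:2]-[.5497,-.0147];print(np.degrees(np.arctan2(d[1],d[0]))%360,'want 191.05')"
```

```text
t 4.53 pos [ 0.4726 -0.0297  0.0672] yaw 100.89 F [1.5 0.8 5.4] op 0.0201 25.942041277885437 j [ 0.09  0.6  -0.11  2.09  0.14  0.45  1.64]
[0.0015 0.     0.0032] [-0.0006  0.0038 -0.0019]
191.04118169209917 want 191.05
```

>>> arm_command --moves '[{"linear":[0,0,0],"twist":[0,0,0],"grip":-0.3},{"linear":[0,0,0],"twist":[0,0,0],"grip":0.1},{"linear":[0,0,0],"twist":[0,0,0],"grip":0.2},{"linear":[0,0,-0.02],"twist":[0,0,0],"grip":0.2},{"linear":[0,0,-0.06],"twist":[0,0,0],"grip":0.2}]'

```text
time_s: 5.15
eef_pos: [0.4694, -0.0304, 0.1256]
ee_rot: [-0.002, -0.095, 0.995, 0.0]
force: [-0.2, 0.2, 0.2]
opening: 0.0515
grip_force: 0.0
```

```bash
python3 -c "
from m import plan
plan((.5081,.2513,.17,4.6))"
```

```text
t 5.15 pos [ 0.4694 -0.0304  0.1256] yaw 100.95 F [-0.2  0.2  0.2] op 0.0515 0.0 j [ 0.11  0.5  -0.14  2.05  0.11  0.61  1.66]
[-0.0913  0.2693 -0.0446] [-0.0033 -0.0046  1.6816]
```

>>> arm_command --moves '[{"linear":[0,0,-0.045],"twist":[0,0,0.1],"grip":0.1},{"linear":[-0.02,0.05,-0.05],"twist":[0,0,0.27],"grip":0.1},{"linear":[-0.035,0.1,-0.05],"twist":[0,0,0.45],"grip":0.1},{"linear":[-0.05,0.15,-0.05],"twist":[0,0,0.63],"grip":0.1},{"linear":[-0.065,0.2,-0.05],"twist":[0,0,0.8],"grip":0.1}]'

```text
time_s: 5.78
eef_pos: [0.4964, 0.1797, 0.1761]
ee_rot: [-0.0, 0.303, 0.953, -0.0]
force: [1.1, 0.4, 0.1]
opening: 0.047
grip_force: 0.0
```

```bash
python3 -c "
from m import plan
plan((.5081,.2513,.15,4.6))"
```

```text
t 5.78 pos [0.4964 0.1797 0.1761] yaw 54.77 F [1.1 0.4 0.1] op 0.047 0.0 j [-0.44  0.49  0.07  1.85 -0.05  0.8   0.61]
[0.0318 0.0653 0.0261] [-7.000e-04  2.000e-04  8.756e-01]
```

>>> arm_command --moves '[{"linear":[0.008,0.015,0],"twist":[0,0,0.175],"grip":0.1},{"linear":[0.016,0.03,0.005],"twist":[0,0,0.35],"grip":0.1},{"linear":[0.024,0.045,0.01],"twist":[0,0,0.525],"grip":0.1},{"linear":[0.032,0.06,0.015],"twist":[0,0,0.7],"grip":0.1},{"linear":[0.032,0.065,0.02],"twist":[0,0,0.876],"grip":0.1}]'

```text
time_s: 6.4
eef_pos: [0.5067, 0.2516, 0.1556]
ee_rot: [-0.001, 0.677, 0.736, -0.0]
force: [0.1, -0.1, 0.4]
opening: 0.0466
grip_force: 0.0
```

```bash
python3 -c "
from m import plan
from h import *
from cell import viewer; import cv2
plan((.5081,.2513,.12,4.6),(.5081,.2513,.066,4.6))
f=viewer.read_camera('top')['frame'][:,:,::-1]
f=f[210:330,340:480];f=np.clip(f*1.4,0,255).astype('uint8')
g=viewer.read_camera('scene')['frame'][:,:,::-1][150:350,130:330]
o=np.hstack([cv2.resize(f,(420,360),interpolation=2),cv2.resize(g,(360,360))])
cv2.imwrite('pics/c2.png',o)"
```

```text
t 6.4 pos [0.5067 0.2516 0.1556] yaw 4.74 F [ 0.1 -0.1  0.4] op 0.0466 0.0 j [-0.7   0.59  0.31  1.77 -0.24  0.82 -0.19]
[-0.0005  0.0014  0.0356] [-0.0014 -0.0005  0.0024]
[-0.0005  0.0015  0.0896] [-0.0014 -0.0005  0.0024]
```

View pics/c2.png

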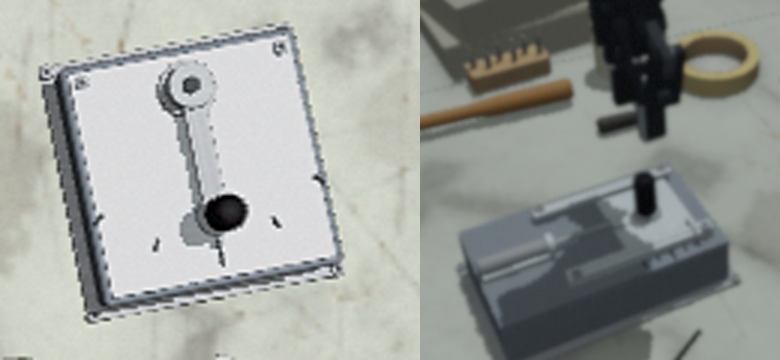

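The lever's tip at crop (219,238) points at the long mark at (222,255). The gripper stands over the shutter knob. I'll check the lever angle numerically while descending.

>>> arm_command --moves '[{"linear":[-0.0005,0.0015,0.025],"twist":[0,0,0],"grip":0.1},{"linear":[-0.0005,0.0015,0.05],"twist":[0,0,0],"grip":0.1},{"linear":[-0.0005,0.0015,0.075],"twist":[0,0,0],"grip":0.1},{"linear":[-0.0005,0.0015,0.089],"twist":[0,0,0],"grip":0.1},{"linear":[-0.0005,0.0015,0.089],"twist":[0,0,0],"grip":0.1}]'

```text
time_s: 7.12
eef_pos: [0.5085, 0.249, 0.0666]
ee_rot: [-0.0, 0.676, 0.737, -0.001]
force: [-0.1, 0.2, 0.8]
opening: 0.0471
grip_force: 0.0
```

Run:
```python
from m import plan
from h import *
plan((.5081,.2513,.066,4.6))
b=lambda *p:np.array(p)/3+[340,210]
k=ray(T,b(224,213),.0765);P=np.array([.5497,-.0147])
for q in (k,ray(T,b(219,236),.056),ray(T,b(222,255),.041)):
    d=q[:2]-P;print(q.round(4),np.degrees(np.arctan2(d[1],d[0]))%360)
```

```text
t 7.12 pos [0.5085 0.249  0.0666] yaw 4.98 F [-0.1  0.2  0.8] op 0.0471 0.0 j [-0.66  0.71  0.26  1.84 -0.29  0.63 -0.14]
[ 0.0024 -0.0002  0.0006] [-0.002   0.0008  0.0067]
[ 0.4714 -0.0292  0.0765] 190.4810437649615
[ 0.4589 -0.0304  0.056 ] 189.78963813348753
[ 0.4482 -0.0352  0.041 ] 191.4138379216938
```

>>> arm_command --moves '[{"linear":[0.0024,0,0],"twist":[0,0,0],"grip":0.0},{"linear":[0.0024,0,0],"twist":[0,0,0],"grip":-0.5},{"linear":[0.0024,0,0],"twist":[0,0,0],"grip":-0.9},{"linear":[0.0024,0,0],"twist":[0,0,0],"grip":-0.9},{"linear":[0.0024,0,0],"twist":[0,0,0],"grip":-0.9}]' --force 70

```text
time_s: 7.75
eef_pos: [0.5075, 0.2524, 0.0684]
ee_rot: [-0.001, 0.676, 0.737, -0.001]
force: [-2.8, 0.1, 5.8]
opening: 0.0181
grip_force: 68.2
```

Run:
```python
from m import plan
from cell import get_state
import numpy as np
p=get_state()["eef_pos"];plan((p[0]-.025*np.sin(.08),p[1]+.025*np.cos(.08),p[2],4.6))
```

```text
t 7.75 pos [0.5075 0.2524 0.0684] yaw 5.0 F [-2.8  0.1  5.8] op 0.0181 68.16485166549683 j [-0.66  0.71  0.26  1.84 -0.29  0.63 -0.14]
[0.025  0.0002 0.    ] [-0.0024 -0.0009  0.007 ]
```

>>> arm_command --moves '[{"linear":[0.005,0,0],"twist":[0,0,0],"grip":-0.9},{"linear":[0.011,0,0],"twist":[0,0,0],"grip":-0.9},{"linear":[0.018,0,0],"twist":[0,0,0],"grip":-0.9},{"linear":[0.025,0,0],"twist":[0,0,0],"grip":-0.9},{"linear":[0.025,0,0],"twist":[0,0,0],"grip":-0.9}]'

```text
time_s: 8.38
eef_pos: [0.5057, 0.2739, 0.0684]
ee_rot: [0.0, 0.676, 0.737, -0.002]
force: [-3.6, -6.2, 7.3]
opening: 0.018
grip_force: 68.5
```

>>> arm_command --moves '[{"linear":[0,0,0],"twist":[0,0,0],"grip":-0.9},{"linear":[0,0,0],"twist":[0,0,0],"grip":-0.9},{"linear":[0,0,0],"twist":[0,0,0],"grip":-0.9},{"linear":[0,0,0],"twist":[0,0,0],"grip":-0.9},{"linear":[0,0,0],"twist":[0,0,0],"grip":-0.9}]'

```text
time_s: 9.0
eef_pos: [0.5058, 0.2732, 0.0684]
ee_rot: [0.001, 0.676, 0.737, -0.003]
force: [-3.3, -5.4, 6.8]
opening: 0.018
grip_force: 68.5
```

Run:
```python
from m import plan
from cell import viewer; import cv2,numpy as np
plan()
f=viewer.read_camera('top')['frame'][:,:,::-1][218:308,168:298]
g=viewer.read_camera('scene')['frame'][:,:,::-1][225:345,140:320]
z=lambda i,s:cv2.resize(np.clip(i*1.4,0,255).astype('uint8'),s,interpolation=2)
cv2.imwrite('pics/c3.png',np.vstack([z(f,(455,315))[:, :],z(g,(455,285))]) if 0 else z(f,(780,540)))
cv2.imwrite('pics/c4.png',z(g,(780,520)))
```

```text
t 9.0 pos [0.5058 0.2732 0.0684] yaw 4.88 F [-3.3 -5.4  6.8] op 0.018 68.50800633430481 j [-0.7   0.72  0.27  1.81 -0.29  0.65 -0.18]
```

View pics/c3.png

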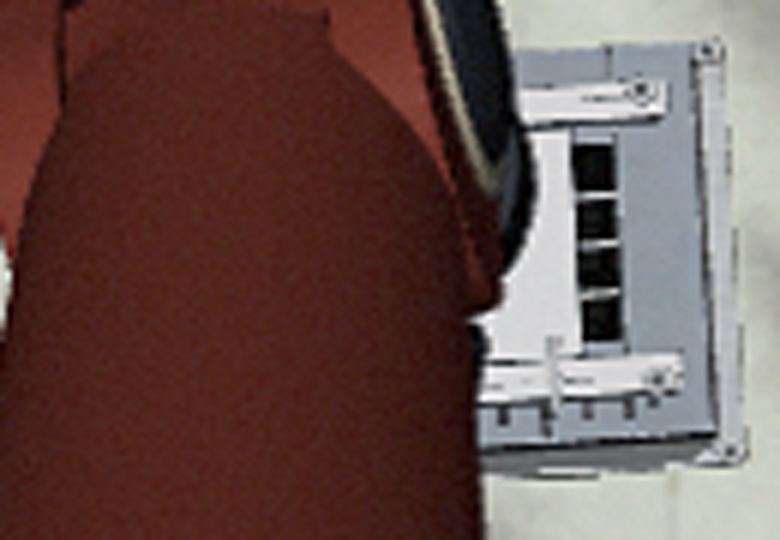

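View pics/c4.png

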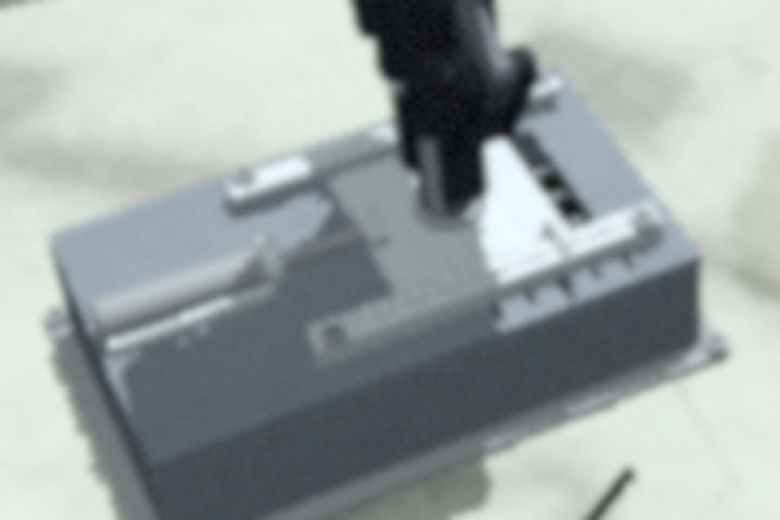

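The shutter finger is at crop (554,370) against the long mark at (547,418), so the shutter is about 4 mm short of half. The TCP reading agrees.

>>> arm_command --moves '[{"linear":[0.002,0,0],"twist":[0,0,0],"grip":-0.9},{"linear":[0.0045,0,0],"twist":[0,0,0],"grip":-0.9},{"linear":[0.0045,0,0],"twist":[0,0,0],"grip":-0.9},{"linear":[0.0045,0,0],"twist":[0,0,0],"grip":-0.9},{"linear":[0.0045,0,0],"twist":[0,0,0],"grip":-0.9}]'

```text
time_s: 9.72
eef_pos: [0.5054, 0.2773, 0.0684]
ee_rot: [0.001, 0.677, 0.736, -0.003]
force: [-3.6, -6.3, 7.0]
opening: 0.0181
grip_force: 68.5
```

>>> arm_command --moves '[{"linear":[0,0,0],"twist":[0,0,0],"grip":-0.9},{"linear":[0,0,0],"twist":[0,0,0],"grip":-0.9},{"linear":[0,0,0],"twist":[0,0,0],"grip":-0.9},{"linear":[0,0,0],"twist":[0,0,0],"grip":-0.9},{"linear":[0,0,0],"twist":[0,0,0],"grip":-0.9}]'

```text
time_s: 10.35
eef_pos: [0.5054, 0.2772, 0.0684]
ee_rot: [0.001, 0.677, 0.736, -0.003]
force: [-2.8, -7.0, 7.3]
opening: 0.0183
grip_force: 68.5
```

Run:
```python
from cell import viewer; import cv2,numpy as np
f=viewer.read_camera('top')['frame'][:,:,::-1]
z=lambda i,s:cv2.resize(np.clip(i*1.4,0,255).astype('uint8'),s,interpolation=2)
cv2.imwrite('pics/c5.png',np.hstack([z(f[263:303,238:298],(480,320)),z(f[210:330,340:460],(320,320))]))
```

```text
(no output)
```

View pics/c5.png

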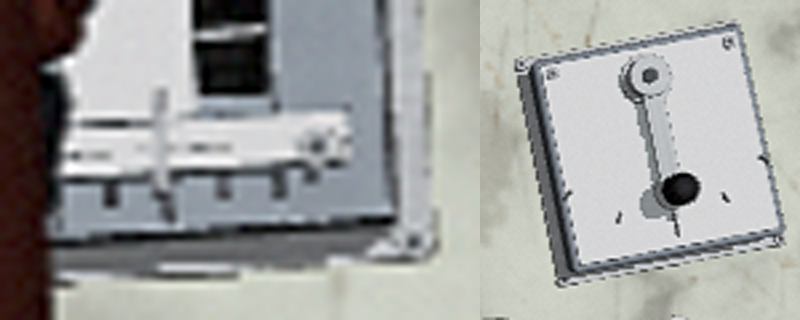

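The shutter finger at crop (160,140) now lines up with the long mark at (168,205), and the lever is still on its long mark.

```bash
python3 -c "
from cell import ticket; print(ticket.sign_off())"
```

```text
the job is handed in; nothing more can be done
None
```

I turned the damper lever to within about 1° of its long middle mark and let go of it. I then slid the shutter to half travel (about 25 mm), and the arm was still holding it there against the spring when I handed the job in, about 10.4 s in; the other things on the bench were left alone.

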